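# Open the shutter of a power controller and hold its recessed reset button down

### The arm

A 7-joint arm with a two-finger parallel gripper is mounted at the origin on a cart in front of the work surface, level with it; the furniture and walls round the work are solid. World frame = base frame: x ahead of the robot, y to its left, z up, the work surface at z = 0. Lengths are in m, angles in rad, forces in N, time in s.
With the tool pointing down it reaches from about 0.35 to 0.9 m from the base axis. Payload 19.9 kg.
Tool frame: the origin (TCP) lies midway between the tips of the shut fingers; the grasp point (between the pads) lies 19 mm behind it; z points along the fingers, y is the line along which they close (so a half turn about z gives the same grasp; the last joint's range is limited). The gripper opens to 85 mm and grips with 20 to 120 N. Pads are 22 mm wide; open, the fingers measure 114 mm over their backs; the gripper's body (76 mm by 85 mm) begins 54 mm behind the grasp point. The pads swing forward as they close: fully open they stand 13 mm farther back than shut.
Start: joints at [1.151, 0.417, -0.01, 1.614, 0.005, 1.111, -0.053], TCP at [0.231, -0.581, 0.207] pointing down, gripper open.
Joint ranges: [-2.81, 2.81], [-0.39, 2.02], [-1.27, 1.25], [0.06, 2.57], [-1.19, 4.33], [0.19, 2], [-2.82, 2.82]. Speed limits (rad/s): [1.89, 1.89, 2.39, 2.39, 3.01, 3.01, 3.01].

### API

Orientations are given as a unit quaternion [x, y, z, w].
In Python, from rig import * gives the robot as it stands.
- The arm moves only by the tool move_arm, never from a script. Its argument "increments" is a list that holds one entry, the list of rows, each a list of 7 numbers: the shift along the tool's x, y, z in mm, then the turn, a rotation vector about the tool's x, y, z in degrees, then the opening, from 0 (shut) to 1 (fully open). In form: [[[dx, dy, dz, wx, wy, wz, hand], ...]]. A call has 1 to 8 rows; each row is the pose to reach, as a shift and turn from the pose commanded when the call began, along the tool's axes at that moment; what a row does not reach only later rows make up. A row lasts 1/8 s, in which the tool goes at most 62.5 mm and 10.7 degrees, less where a joint would pass 70% of its speed; a pose out of reach is approached as far as the arm can. A call with a gripper value outside its range is refused whole. The fingers move at their own pace and stop on an object; "grip_force" is the grip in N (left out, the last holds). Time passes only in rows, so rows that repeat a pose let the fingers close. It gives the time, the measured TCP pose, the force, the opening and the grip force at its end, in the units of the state.
- observe(): the state, without advancing time (a new reading comes with each control period).
- get_image(name): name is "scene" or "side" or "wrist"; returns the picture (420x560x3 uint8, red, green, blue); there is no depth.
- get_calibration(name): a dict with "K" (3x3 intrinsics, pixels), "position" and "orientation" of the camera in the world; the wrist camera has in their place "T_tool_cam" (4x4, takes a point from camera to tool coordinates, whose origin is the TCP and whose axes are the flange's). Camera axes: x right, y down, z forward; pixel columns grow to the right and rows downward; lengths in m; the calibration is good to about 2 mm. The wrist camera is an equidistant fisheye: a pixel r from the principal point sees the ray r / f radians off the axis. A picture is of the moment at which its call begins: read the wrist's pose just before it. get_calibration takes no time and is no camera call.
- job_done(): hands the job in; it is judged then, once.
The state is a dict: "t": time; "joints": joint angles; "qvel": joint speeds; "joint_efforts": joint torques, N m; "ee_pos": TCP position; "ee_rot": TCP orientation; "ft_force": force on the tool from outside, world axes, zero at the start; "ft_torque": the same for the moment, N m; "width": finger opening in m; "finger_force": force on a finger pad.
Only numpy, scipy, OpenCV 4.12 (cv2) and the standard library are available. Lean on these libraries where they do the work, as an engineer would, in place of code of your own. Each camera call takes 0.05 s, during which the arm holds its last target. There are 200 camera calls.

### The job

Push the sliding shutter with the upright tab, on top of the power controller, along its rails until it clicks fully home and uncovers the round hole. Only then lift the screwdriver out of its stand, reach its tip down through that hole and press the recessed reset button fully down; finish like that, still gripping the screwdriver and holding the button down with it. Leave the jar, the tin and the side cutter where they are.

Things in the scene. Friction and masses are not known exactly. Their poses are not given: they have to be found in the camera images.
- controller: the power controller: a flat grey box fixed to the desk, 100 (x) x 130 (y) x 40 mm (z). Origin: centre of its underside, z up. On its top two rails along its own y axis, 47 mm apart over their outer faces and 6 mm high, guide the shutter; a 7 mm high dark detent housing stands beside the +x rail.
- shutter (a joint): how far the shutter is slid along the controller's +y axis, 0 to 0.030 m. 0: the hole is covered; 0.030: fully home against the stop, hole clear. Starts at 0 to 0.008. It rubs with about 1.2 N; from 0.023 a spring plunger resists with up to about 4 N more, beyond 0.028 it snaps the shutter home by itself and keeps it there with about 4 N.
- shutter_tab (a point): centre of the top of the shutter's upright black thumb tab, 61 mm above the desk; moves with the shutter, its axes are the controller's. The tab is 28 mm (x) x 10 mm (y, the sliding way) and rises 17 mm above the 4 mm shutter plate (36 mm along y; the tab's centre is 6 mm to +y of the plate's centre). It can be pushed on its -y face or pinched.
- well_mouth (a point): centre of the round hole in the controller's top face, 12 mm wide, 40 mm above the desk; at x = 0, y = -12 mm of the controller. Under the shutter until that is slid home. z up.
- button_top (a point): centre of the top face of the reset button, 9.4 mm wide, at the bottom of the hole, 13 mm below the controller's top face when up; moves with the button.
- button_cap (a joint): how far the reset button is pressed down, 0 (up) to 0.005 m (fully down, on its stop). A spring pushes back with 2.5 N at the start and 5 N fully down.
- tool_stand: the tool stand fixed to the desk: two plywood shelves between aluminium cheeks, 56 (x) x 76 (y) x 94 mm. Origin: centre of its underside, z up. The screwdriver hangs in the middle of it through 7 mm holes in the upper shelf (z 84 to 94 mm) and in the lower one (z 30 to 36 mm).
- screwdriver: the precision screwdriver, 171 mm long, 30 g or so, loose, standing upright in the stand, tip down: the yellow handle, 16 (x) x 14 mm (z) and 85 mm long, rests with its lower end on the stand's top, 94 mm above the desk. Its own +y axis runs from tip to handle end (up, in the stand); origin at the lower end of the handle, 7 mm off its axis in -z.
- driver_handle (a point): a point on the screwdriver's axis, 50 mm above the lower end of the handle (35 mm below the handle's end), to grip; axes as the screwdriver's.
- driver_tip (a point): the tip of the screwdriver's steel shaft (4 mm thick, 86 mm long below the handle), on its axis; axes as the screwdriver's.
- jar: bystander: small jar with a black lid, 31 mm wide, 22 mm high, on the desk between controller and stand. Origin: centre of its underside.
- tin: bystander: round flat open parts tin, 64 mm wide, 16 mm high, on the desk between controller and stand. Origin: centre of its underside.
- cutter: bystander: side cutter with red handles, 44 x 111 x 12 mm, lying on the desk to the right of the stand. Origin: centre of its underside.

How it is judged:
By the outcome, as a careful person would: the job done as asked, in the order asked, and still so for the second after the job is handed in, while the arm keeps its last pose, push and grip.
It also fails if it takes over 56 s, if anything falls off the work surface, if the arm or the gripper's body presses on something with over 40 N, if the wrist force passes 120 N, or if a joint passes its speed limit or range.

## Working session

There is one attempt and no reset: what is moved stays moved. The work goes in short steps, Python scripts to look and compute and a tool call to move; the robot and the scene stay as the last step left them, time stands still between calls to the robot, and variables do not carry over. Pictures are saved under pics/ and viewed, at most 10 in all, crops included, and the job is handed in when it is done.

Besides the shell and the picture viewer there is one more tool, called after "Call:" as a command line: name --argument value ..., lists and objects as JSON in quotes. move_arm: Moves the arm, as the interface text tells. Its arguments: {"type":"object","properties":{"increments":{"type":"array"},"grip_force":{"type":"number"}},"required":["increments"]}

```bash
mkdir -p pics; ls; python3 - <<'E'
from rig import *
import cv2
for n in("scene","side","wrist"):
    im=get_image(n); cv2.imwrite(f"pics/{n}0.png",im[:,:,::-1])
    c=get_calibration(n); print(n,{k:(v.tolist() if hasattr(v,'tolist') else v) for k,v in c.items()})
o=observe();print(o)
a=cv2.imread("pics/scene0.png");b=cv2.imread("pics/side0.png")
E
```

```text
pics
scene {'K': [[462.583720786931, 0.0, 279.8914315024416], [0.0, 462.583720786931, 221.14025018638716], [0.0, 0.0, 1.0]], 'position': [-0.17228465550266997, -0.980184038836686, 0.6076014136406648], 'orientation': [0.7962916532191193, -0.2910871656236352, 0.17483974053307694, -0.5006185475520122]}
side {'K': [[526.7336420983393, 0.0, 279.028493759363], [0.0, 526.7336420983393, 215.98648556595003], [0.0, 0.0, 1.0]], 'position': [0.16445805906537939, -1.1076327501652046, 0.8052447398260459], 'orientation': [0.8824797951176347, -0.13450494314840042, 0.07653255526961865, -0.44416280738225467]}
wrist {'K': [[325.19226210127806, 0.0, 276.4618157646179], [0.0, 325.19226210127806, 211.0413738611943], [0.0, 0.0, 1.0]], 'T_tool_cam': [[-0.00039128771797599515, -0.9619581921101243, -0.2731964193142717, 0.06922931464314554], [0.9999994796929714, -0.00011903038357457486, -0.0010131364916548963, 0.000818636726116817], [0.0009420762732908867, -0.27319667359612076, 0.9619577381716448, -0.16646876589634976], [0.0, 0.0, 0.0, 1.0]]}
{'t': 0.15, 'joints': array([ 1.1504777 ,  0.41781564, -0.01029014,  1.61403397,  0.00470135,
        1.11071386, -0.05299933]), 'qvel': array([-1.47848589e-03, -2.49257810e-03, -2.00308968e-03,  1.78939408e-05,
       -9.26297331e-06,  2.65698961e-04, -1.31754103e-03]), 'joint_efforts': array([-6.06983431e-04, -8.64749980e+01,  6.78380001e-01, -4.35061097e+01,
        1.91302324e-02,  5.63495356e-03,  2.74951100e-05]), 'ee_pos': array([ 0.23101485, -0.58042236,  0.20691811]), 'ee_rot': array([ 9.82115777e-01,  1.88277392e-01, -1.30720510e-04, -4.55363346e-04]), 'ft_force': array([ 0.21231739, -0.28411814,  0.33922533]), 'ft_torque': array([-0.02341394,  0.0337244 ,  0.01331868]), 'finger_force': 0.0, 'width': 0.08551734059635523}
```

View pics/scene0.png

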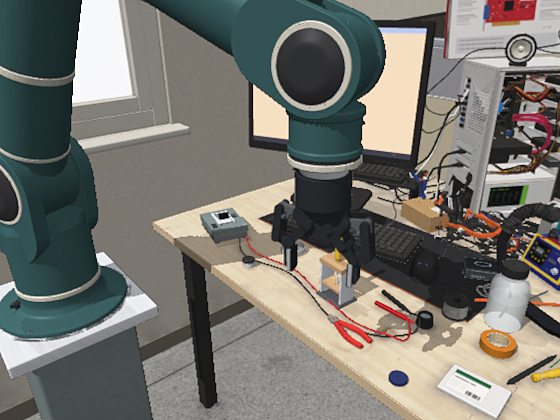

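View pics/side0.png

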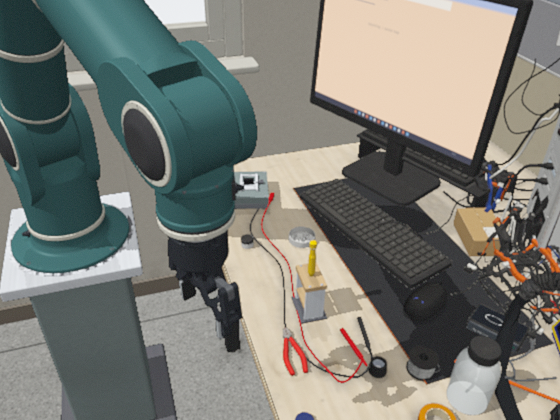

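The side view shows the yellow driver handle at (312,258), its stand at (311,295), the tin at (302,237), the jar at (247,242), the controller at (250,190) and the cutter at (293,355). The scene view shows the controller at (224,222).

```bash
cat > h.py <<'E'
from rig import *
import numpy as np, cv2
from scipy.spatial.transform import Rotation as R
def ray(name,u,v,pose=None):
    c=get_calibration(name);K=np.array(c["K"]);x=(u-K[0,2])/K[0,0];y=(v-K[1,2])/K[1,1]
    if name!="wrist":
        d=R.from_quat(c["orientation"]).apply([x,y,1]);o=np.array(c["position"])
    else:
        r=np.hypot(x,y);s=np.sin(r)/r if r>1e-9 else 1
        T=np.array(c["T_tool_cam"]);q=R.from_quat(pose[1])
        d=q.apply(T[:3,:3]@[x*s,y*s,np.cos(r)]);o=np.array(pose[0])+q.apply(T[:3,3])
    return o,d/np.linalg.norm(d)
def onz(name,u,v,z,pose=None):
    o,d=ray(name,u,v,pose);return (o+d*(z-o[2])/d[2]).round(4)
def tri(rs):
    A=sum(np.eye(3)-np.outer(d,d) for o,d in rs);b=sum((np.eye(3)-np.outer(d,d))@o for o,d in rs)
    return np.linalg.solve(A,b)
def snap(n,f):
    o=observe();im=get_image(n)[:,:,::-1].copy();cv2.imwrite(f"pics/{f}.png",im);return (o["ee_pos"],o["ee_rot"]),im
def totool(p,pose): # world point -> mm in tool axes
    return (R.from_quat(pose[1]).inv().apply(np.array(p)-pose[0])*1000).round(1)
E
python3 - <<'E'
from h import *
print("tin",onz("side",302,237,.008),"jar",onz("side",247,242,.015),"stand top",onz("side",311,277,.094),"handle top",onz("side",313,242,.179),"ctrl",onz("side",250,182,.04),onz("scene",223,215,.04),"tin2",onz("scene",300,247,.01))
a=cv2.imread("pics/side0.png")[150:400,200:400];b=cv2.imread("pics/wrist0.png")
a=cv2.resize(a,(480,600),interpolation=cv2.INTER_CUBIC)
b=cv2.resize(b,(560,420));s=np.zeros((600,800,3),np.uint8);s[:,:320]=a[:,:320];s[:420,320:]=b[:,:480]
cv2.imwrite("pics/m1.png",b)
E
```

```text
tin [ 0.5334 -0.1801  0.008 ] jar [ 0.399  -0.1687  0.015 ] stand top [ 0.468  -0.4038  0.094 ] handle top [ 0.469  -0.3991  0.179 ] ctrl [0.4648 0.0443 0.04  ] [0.4689 0.0616 0.04  ] tin2 [ 0.5461 -0.1858  0.01  ]
```

View pics/wrist0.png

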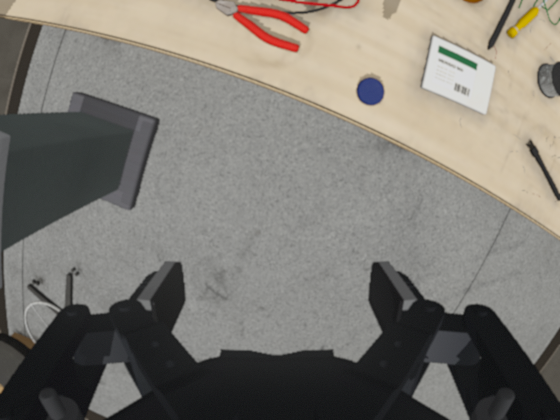

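The wrist view shows only the floor, the red cutter handles at (265,25) and the desk edge. I'll travel to above the controller.

Call:
move_arm --increments '[[[60,-60,-40,0,0,0,1],[110,-120,-40,0,0,0,1],[165,-180,-40,0,0,0,1],[205,-225,-40,0,0,0,1],[245,-270,-40,0,0,0,1],[285,-315,-40,0,0,0,1],[325,-360,-40,0,0,0,1],[365,-400,-40,0,0,0,1]]]'

```text
t: 1.15
ee_pos: [0.4048, -0.1168, 0.2475]
ee_rot: [0.982, 0.188, 0.0, 0.0]
ft_force: [0.9, -0.6, -0.6]
width: 0.0854
finger_force: 0.0
```

Call:
move_arm --increments '[[[30,-40,0,0,0,0,1],[60,-70,0,0,0,0,1],[80,-90,0,0,0,0,0.5],[85,-95,0,0,0,0,0],[85,-95,0,0,0,0,0],[85,-95,0,0,0,0,0]]]'

```text
t: 1.9
ee_pos: [0.4481, -0.0001, 0.2472]
ee_rot: [0.982, 0.188, -0.0, 0.0]
ft_force: [-0.9, -0.4, 0.2]
width: 0.0121
finger_force: 0.0
```

```bash
python3 - <<'E'
from h import *
p,im=snap("wrist","w1");print(p,observe()["joints"],observe()["t"])
E
```

```text
(array([ 4.48099689e-01, -8.34484836e-05,  2.47242840e-01]), array([ 9.82241785e-01,  1.87619405e-01, -1.72717243e-04,  6.63764333e-05])) [ 0.44241166  0.07746782 -0.53359153  1.96722142  0.04419201  1.10823772
 -1.30296818] 1.95
```

View pics/w1.png

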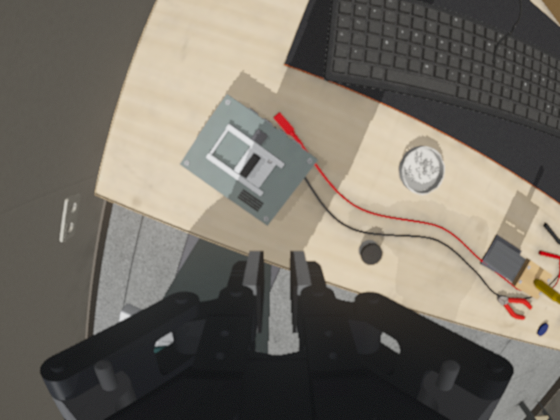

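The controller fills about (182..318, 98..223), with the dark tab at (250,163), the tin at (422,168), the jar at (371,247) and the stand at (507,255). I need a zoom for the axes.

```bash
python3 - <<'E'
from h import *
im=cv2.imread("pics/w1.png")[85:235,165:335]
cv2.imwrite("pics/w1z.png",cv2.resize(im,None,fx=4,fy=4,interpolation=cv2.INTER_CUBIC))
E
```

```text
(no output)
```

View pics/w1z.png

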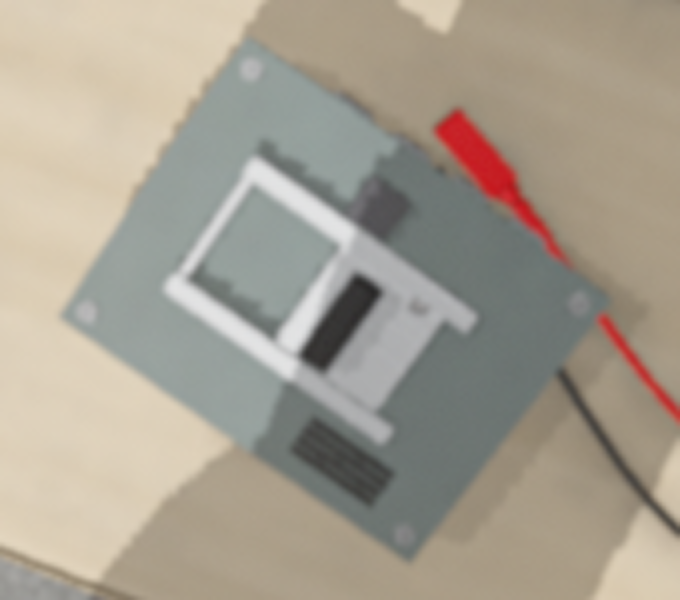

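The detent housing at zoom (383,205) marks +x, so the shutter slides to the upper left. The tab is at zoom (343,322), and the top corners are (250,38), (63,316), (412,560) and (610,300).

```bash
python3 - <<'E'
from h import *
p=(np.array([.4481,-.0001,.2472]),[.98224,.18762,-.00017,.00007])
f=lambda u,v,z:onz("wrist",165+u/4,85+v/4,z,p)
C=np.array([f(*c,.04) for c in[(250,38),(63,316),(412,560),(610,300)]])  # +x+y,-x+y,-x-y,+x-y
print(C,[np.linalg.norm(C[i]-C[(i+1)%4]) for i in range(4)])
y=(C[0]+C[1]-C[2]-C[3])[:2];x=(C[0]+C[3]-C[1]-C[2])[:2]
ya=np.degrees(np.arctan2(-y[0],y[1]));xa=np.degrees(np.arctan2(x[1],x[0]));c=C.mean(0)
print("yaw",ya,xa,"centre",c)
a=np.radians((ya+xa)/2);ex=np.array([np.cos(a),np.sin(a)]);ey=np.array([-ex[1],ex[0]])
loc=lambda P:((P[:2]-c[:2])@ex*1e3,(P[:2]-c[:2])@ey*1e3)
for n,u,v,z in[("tab",340,322,.061),("tabA",365,275,.061),("tabB",312,370,.061),("rail end+x",470,322,.046),("plate -y edge",410,365,.044),("plate+y",310,295,.044),("housing",388,198,.047)]: print(n,loc(f(u,v,z)),f(u,v,z))
print("stand top",onz("wrist",535,268,.094,p),"jar",onz("wrist",371,245,.02,p),"tin",onz("wrist",422,168,.012,p))
E
```

```text
[[ 0.5214  0.0883  0.04  ]
 [ 0.426   0.1131  0.04  ]
 [ 0.3938 -0.0111  0.04  ]
 [ 0.4886 -0.0357  0.04  ]] [np.float64(0.09857078674739285), np.float64(0.12830619626502845), np.float64(0.0979397774144908), np.float64(0.12826472625004895)]
yaw -14.675364432501713 -14.5595426274356 centre [0.45745 0.03865 0.04   ]
tab (np.float64(0.641295425150923), np.float64(-4.638290652565932)) [0.4569 0.034  0.061 ]
tabA (np.float64(15.197746610314274), np.float64(-2.5987493085484794)) [0.4715 0.0323 0.061 ]
tabB (np.float64(-14.794389703187296), np.float64(-6.080381016862758)) [0.4416 0.0365 0.061 ]
rail end+x (np.float64(20.08439451954702), np.float64(-34.808075166305755)) [ 4.681e-01 -1.000e-04  4.600e-02]
plate -y edge (np.float64(-0.3782287525691203), np.float64(-28.466856921878982)) [0.4499 0.0112 0.044 ]
plate+y (np.float64(-0.7589707524707111), np.float64(6.674500984859767)) [0.4584 0.0453 0.044 ]
housing (np.float64(35.08482430414861), np.float64(4.758161782350811)) [0.4926 0.0344 0.047 ]
stand top [ 0.4853 -0.3808  0.094 ] jar [ 0.4113 -0.1515  0.02  ] tin [ 0.5333 -0.1753  0.012 ]
```

Call:
move_arm --increments '[[[2,-3,35,0,0,10,0],[3,-6,75,0,0,20,0],[3,-6,115,0,0,30,0],[3,-6,145,0,0,36.2,0],[3,-6,147,0,0,36.2,0],[3,-6,147,0,0,36.2,0]]]'

```text
t: 2.7
ee_pos: [0.4494, 0.0074, 0.1013]
ee_rot: [0.992, -0.125, 0.0, -0.0]
ft_force: [0.7, -0.8, 0.7]
width: -0.0001
finger_force: 0.0
```

```bash
python3 - <<'E'
from h import *
p,im=snap("wrist","w2");print(p,observe()["joints"],observe()["t"],observe()["width"])
E
```

```text
(array([0.44942273, 0.00737373, 0.10126642]), array([ 9.92148466e-01, -1.25065076e-01,  3.82872396e-04, -4.04313114e-05])) [ 0.32176997  0.2836925  -0.46028454  2.11901875  0.17935663  0.77362666
 -2.07332326] 2.75 0.00023908786195203812
```

View pics/w2.png

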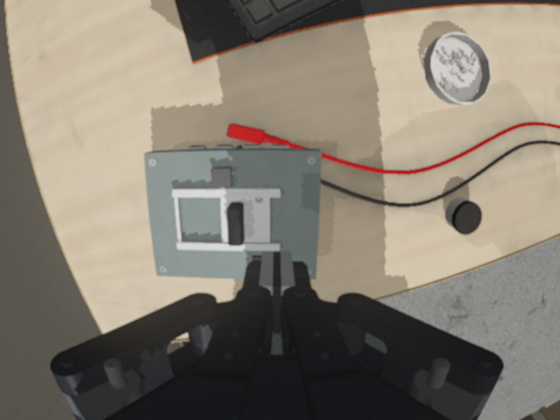

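The controller is now axis-aligned, with the tab at about (236,223) and the shut fingertips at (276,258), to the right of the tab on its −y side.

```bash
python3 - <<'E'
from h import *
p=(np.array([.44942,.00737,.10127]),[.99215,-.12507,0.0004,0])
for n,u,v,z in[("tab",236,223,.061),("tab-y edge",244,223,.061),("tab near end",236,243,.061),("tab far",236,204,.061),("plate-y",271,218,.044),("c1",147,152,.04),("c2",320,150,.04),("c3",157,276,.04),("c4",316,277,.04),("railend",280,193,.046),("jar",465,216,.022),("tin",457,68,.01)]:
    P=onz("wrist",u,v,z,p);print(n,P,totool(P,p))
E
```

```text
tab [0.4585 0.0326 0.061 ] [  2.5 -26.7  40.3]
tab-y edge [0.4572 0.0273 0.061 ] [  2.6 -21.2  40.3]
tab near end [0.4447 0.0367 0.061 ] [-11.9 -27.2  40.3]
tab far [0.4712 0.0289 0.061 ] [ 15.7 -26.3  40.3]
plate-y [0.4511 0.0105 0.044 ] [ 0.8 -3.4 57.3]
c1 [0.5217 0.087  0.04  ] [ 50.2 -95.1  61.3]
c2 [ 0.4897 -0.0351  0.04  ] [49.5 31.2 61.3]
c3 [0.4247 0.1148 0.04  ] [-50.7 -97.9  61.2]
c4 [ 0.394  -0.0111  0.04  ] [-49.2  31.7  61.2]
railend [ 4.678e-01 -4.000e-04  4.600e-02] [19.7  3.  55.3]
jar [ 0.403  -0.1547  0.022 ] [ -4.8 168.5  79.2]
tin [ 0.5317 -0.1755  0.01  ] [125.  156.7  91.4]
```

Call:
move_arm --increments '[[[1,2,20,0,0,0,0],[1,2,40,0,0,0,0],[1,2,51,0,0,0,0],[1,2,51,0,0,0,0],[1,-3,51,0,0,0,0],[1,-8,51,0,0,0,0],[1,-13,51,0,0,0,0],[1,-16,51,0,0,0,0]]]'

```text
t: 3.75
ee_pos: [0.4541, 0.0233, 0.0495]
ee_rot: [0.992, -0.126, 0.0, -0.0]
ft_force: [0.2, 0.1, -0.4]
width: 0.0001
finger_force: 0.0
```

Call:
move_arm --increments '[[[0,-4,0,0,0,0,0],[0,-8,0,0,0,0,0],[0,-12,0,0,0,0,0]]]'

```text
t: 4.12
ee_pos: [0.457, 0.0347, 0.0493]
ee_rot: [0.992, -0.126, -0.0, -0.0]
ft_force: [-0.9, 0.5, 0.9]
width: 0.0002
finger_force: 0.0
```

```bash
python3 - <<'E'
from h import *
p,im=snap("wrist","w3");o=observe();print(p,o["ft_force"],o["t"])
E
```

```text
(array([0.45699088, 0.03470723, 0.04930431]), array([ 9.92007901e-01, -1.26175757e-01, -4.99976041e-05, -3.28707078e-05])) [ 0.29618794  0.87261266 -0.04513963] 4.175
```

View pics/w3.png

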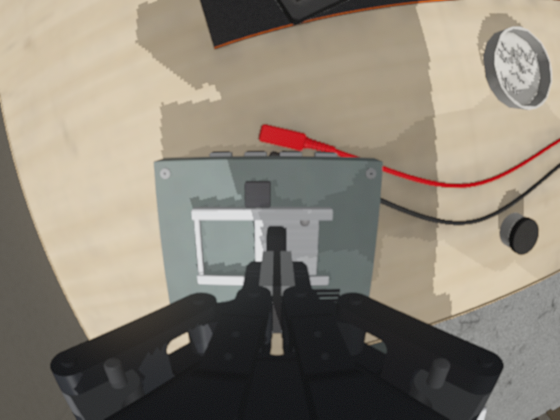

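```bash
python3 - <<'E'
from h import *
im=cv2.imread("pics/w3.png")[170:310,180:350]
a=cv2.resize(im,None,fx=4,fy=4,interpolation=cv2.INTER_CUBIC)
cv2.imwrite("pics/w3z.png",a)
p=(np.array([.45699,.03471,.04930]),[.99201,-.12618,0,0])
for n,u,v,z in[("plate-y",318,240,.044),("railend",332,215,.046),("rail+y end",193,215,.046),("plate+y",255,235,.044),("dark L",268,237,.061),("dark R",287,237,.061),("dark top",277,227,.061)]:
    print(n,totool(onz("wrist",u,v,z,p),p))
E
```

```text
plate-y [ 3.8 24.1  5.3]
railend [19.1 31.1  3.3]
rail+y end [ 19.1 -45.9   3.3]
plate+y [  6.8 -11.6   5.3]
dark L [ 12.   -3.7 -11.7]
dark R [ 12.    5.9 -11.7]
dark top [ 17.4   0.8 -11.7]
```

View pics/w3z.png

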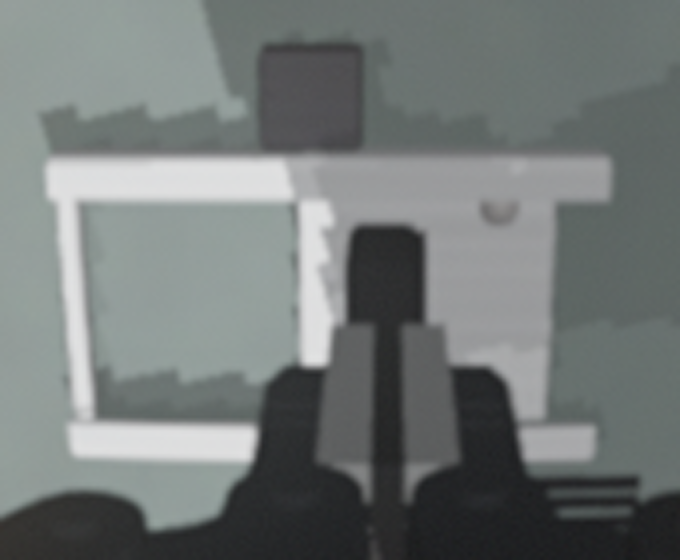

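```bash
python3 - <<'E'
from h import *
for f in("w2","w3"):
    g=cv2.cvtColor(cv2.imread(f"pics/{f}.png"),6)
    print(f,"col277",g[215:275:4,277]);[print(r,g[r,250:304:3]) for r in(235,247,256,270)]
E
```

```text
w2 col277 [106 106 106 106 107 108 101 123 165 102  39  39  39  38  36]
235 [148 161 164 164 164 164 164 100 107 108 107 106 106 105 106 105 104 105]
247 [166 165 165 165 164 165 165 164 164 165 114 103 105 106 105 105 105 104]
256 [110  58  53  56  84  92  92  91  43  39  66  91  89  89 103 107 106 105]
270 [48 48 46 50 91 91 90 91 38 38 60 89 89 89 81 40 40 40]
w3 col277 [154 156 157  50  44  45  48  46  46  45  43  44  44  42  41]
235 [157 125 220 216 179 146  44  45  47  45  44  42 108 156 156 156 155 155]
247 [156 132 217 222 194 160  44  46  47  46  45  43 108 154 154 155 154 153]
256 [153 153 216 223 164  96  96  97  50  45  69  96  96  94 147 153 153 157]
270 [51 51 50 56 96 96 96 96 43 42 64 95 94 94 86 42 43 42]
```

Call:
move_arm --increments '[[[0,10,0,0,0,0,0],[0,20,0,0,0,0,0],[0,26,0,0,0,0,0],[0,26,4,0,0,0,0],[0,26,8,0,0,0,0],[0,26,8,0,0,0,0]]]'

```text
t: 4.92
ee_pos: [0.4502, 0.0096, 0.0409]
ee_rot: [0.992, -0.126, -0.0, -0.0]
ft_force: [-0.2, 0.5, 1.3]
width: 0.0002
finger_force: 0.0
```

```bash
python3 - <<'E'
from h import *
p,im=snap("wrist","w4");o=observe();print(p,o["ft_force"],o["t"])
print(totool(onz("wrist",0,0,0,p),p))
p2,s=snap("side","s4")
p2,s2=snap("scene","c4")
a=cv2.resize(im[150:350,150:420],(400,296),interpolation=2)
b=cv2.resize(s[140:240,200:335],(400,296),interpolation=2)
c=cv2.resize(s2[160:280,180:342],(400,296),interpolation=2)
v=np.zeros((592,800,3),np.uint8);v[:296,:400]=a;v[:296,400:]=b;v[296:,:400]=c
cv2.imwrite("pics/m4.png",v)
E
```

```text
(array([0.45021115, 0.0095659 , 0.04093255]), array([ 9.92036682e-01, -1.25948723e-01, -3.68579432e-04, -7.26769413e-05])) [ 0.74181494 -0.25154165  0.34674881] 4.975
[ 199.6 -237.3   40.8]
```

View pics/m4.png

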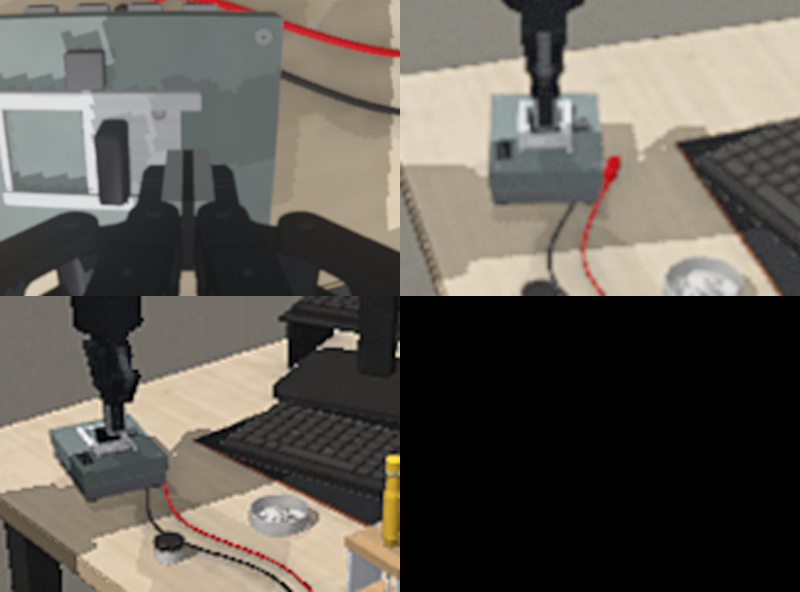

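In the wrist crop the shutter tab now stands left of the shut fingers. In the side and scene crops the fingertips end just above the plate, at about side (249,182) and scene (227,215), so the tips sit well behind the nominal TCP height.

```bash
python3 - <<'E'
from h import *
r=[ray("side",249.3,182.2),ray("scene",226.6,215.1)];print(tri(r))
for o,d in r:
    for z in(.04,.05,.06,.07): print(z,(o+d*(z-o[2])/d[2]).round(4))
g=cv2.cvtColor(cv2.imread("pics/s4.png"),6);print(g[160:200:2,236:264:2])
E
```

```text
[0.45629408 0.02080155 0.05686711]
0.04 [0.4628 0.0439 0.04  ]
0.05 [0.4589 0.0288 0.05  ]
0.06 [0.455  0.0138 0.06  ]
0.07 [ 0.4511 -0.0013  0.07  ]
0.04 [0.4764 0.0542 0.04  ]
0.05 [0.465  0.0359 0.05  ]
0.06 [0.4536 0.0177 0.06  ]
0.07 [ 0.4421 -0.0005  0.07  ]
[[184 193 210 127  22  51  85  69  24  62 217 213 211 212]
 [211 215 217 118  28  67  82  71  36  47 202 214 212 211]
 [208 211 216 163  35  64  87  77  38 100 212 213 212 213]
 [206 208 213 220  81  37  56  51  32 192 215 214 212 213]
 [207 207 209 218  98  31  54  36  32 198 215 213 213 215]
 [211 209 210 221  62  30  31  24  15 180 210 208 208 209]
 [163 161 157 158  85  30  30  32  35 135 156 152 154 157]
 [156 155 194 207 182  82  35  37 112 208 226 157 157 156]
 [156 155 206 184 135  87  30  33 103 185 235 115 156 157]
 [158 154 215 183  85  99  33  28 103 153 237 117 159 160]
 [157 156 217 184  52  95  33  31  99 148 237 128 128 116]
 [159 156 219 220  70  99  55  57  97 190 182  89  98  97]
 [159 158 196 184  95  86 100 108 102 150 177  95  88  96]
 [144 139 162 164 166 169 168 164 158 153 160 115 112 113]
 [ 45 101 160 165 174 176 169 163 161 157 156 111 113 113]
 [ 38 105 141 124 122 118 113 111 109 105 139 121 111 116]
 [ 40 102 113 107 109 107  96  97 101  99  99 103 114 113]
 [102 108 116 109 112 108 100 101 100 102 100 106 113 112]
 [113 113 110 113 114 113 103 100 100 102  99 100 102 113]
 [ 99  98  97  99  95  96  93  93  88  95  93  94  91  96]]
```

Call:
move_arm --increments '[[[0,0,2,0,0,0,0],[0,0,4,0,0,0,0],[0,0,6,0,0,0,0],[0,0,6,0,0,0,0]]]'

```text
t: 5.58
ee_pos: [0.4503, 0.0093, 0.0352]
ee_rot: [0.992, -0.126, -0.0, -0.0]
ft_force: [-0.5, -0.2, -0.1]
width: 0.0
finger_force: 0.0
```

Call:
move_arm --increments '[[[0,0,1,0,0,0,0],[0,0,2,0,0,0,0],[0,0,3,0,0,0,0],[0,0,3,0,0,0,0]]]'

```text
t: 6.08
ee_pos: [0.4504, 0.0093, 0.0322]
ee_rot: [0.992, -0.126, -0.0, -0.0]
ft_force: [-0.5, -0.4, -0.4]
width: 0.0002
finger_force: 0.0
```

Call:
move_arm --increments '[[[0,-4,0,0,0,0,0],[0,-8,0,0,0,0,0],[0,-12,0,0,0,0,0],[0,-16,0,0,0,0,0],[0,-20,0,0,0,0,0]]]'

```text
t: 6.7
ee_pos: [0.4555, 0.0288, 0.0323]
ee_rot: [0.992, -0.126, -0.0, 0.0]
ft_force: [0.6, -0.5, 1.4]
width: -0.0001
finger_force: 0.7
```

```bash
python3 - <<'E'
from h import *
p,im=snap("wrist","w5");o=observe();print(p,o["ft_force"],o["t"])
g=cv2.cvtColor(im,6)
for r in range(190,285,6): print(r,g[r,180:360:6])
E
```

```text
(array([0.45545779, 0.02880989, 0.03230484]), array([ 9.92007799e-01, -1.26176533e-01, -7.71717598e-05,  6.29489171e-05])) [ 0.16197622 -0.06521494 -0.10104107] 6.75
190 [159 161 160 159 158 159 158 160 114  82  82  80  80  96 105 117 116 115
 116 116 117 115 115 115 115 115 116 117 104 103]
196 [160 159 159 159 159 159 159 159 111  87  85  85  84  96 116 116 116 116
 117 116 116 117 116 114 115 115 115 105 103 104]
202 [158 158 158 158 159 161 159 158 135  87  86  86  83  96 113 117 116 116
 116 116 116 117 116 116 116 115 107 104 104 102]
208 [121 119 119 119 123 120 119 127 108  87  86  85  83  89 104 111 115 117
 117 116 117 115 108 102 104 103 103 103 103 102]
214 [118 110 119 112 119 116 110 118 110  99  84  86  77 101 106 106 105 105
 104 114 112 105 104 103 102 101 102 104 104 102]
220 [226 217 217 216 216 215 215 215 214 223 180 162 163 162 162 162 162 158
 170 170 157 158 159 158 156 102 102 103 104 103]
226 [227 227 227 227 227 227 227 227 227 227 174 160 160 160 160 159 159 159
 159 164 161 160 160 160 158 102 103 104 104 101]
232 [193 156 157 157 157 157 160 159 158 228 
[... 397 characters left out ...]
 87 149 142 147
 148 160 143 103 104 102 102 103 104 104 104 103]
256 [228 148 159 158 157 158 160 160 161 227 204  51  51  50  99  99  43  99
  97 159 146 103 103 100 101 104 103 103 102 102]
262 [228 143 158 158 159 160 160 160 159 225 225  50  51  49 101  99  43  98
  98  56  46 102 102 102 101 101 101 100 102 103]
268 [216 137 158 159 159 160 160 159 159 224 226  52  50  46  99 100  42  99
  97  46  41  43 105 112 113 112 113 114 113 103]
274 [205 128 151 158 155 160 160 160 160 221 227  49  49  48  99  98  41  98
  98  58  38  40 112 114 114 112 112 113 114 113]
280 [166 155 116 116 117 117 117 117 118 215 227  47  47  56  98  98  37  94
  97  71  35  38 112 113 112 112 113 113 113 113]
```

Call:
move_arm --increments '[[[0,-5,0,0,0,0,0],[0,-10,0,0,0,0,0],[0,-15,0,0,0,0,0],[0,-19,0,0,0,0,0],[0,-22,0,0,0,0,0],[0,-25,0,0,0,0,0]]]'

```text
t: 7.5
ee_pos: [0.4616, 0.0527, 0.0323]
ee_rot: [0.992, -0.126, -0.0, 0.0]
ft_force: [-2.0, -15.3, 0.2]
width: -0.0001
finger_force: 8.3
```

```bash
cat > row.py <<'E'
from h import *
import sys
p,im=snap("wrist",sys.argv[1]);o=observe();print(p,o["ft_force"],o["t"])
g=cv2.cvtColor(im,6)
for r in (224,240,246): print(r,g[r,180:370:3])
E
python3 row.py w6
```

```text
(array([0.46158505, 0.05269941, 0.03226683]), array([ 9.91995907e-01, -1.26269640e-01, -1.92008014e-04,  2.46768314e-04])) [-0.89277466 -8.38708021  3.21685894] 7.55
224 [160 158 158 158 158 158 159 158 159 158 159 159 158 209 226 226 225 226
 203 183 175 173 158 159 158 158 158 159 158 158 158 158 158 159 158 159
 158 158 186 228 216 170 158 158 159 158 158 159 159 159 159 159 159 159
 159 160 159 159 160 159 160 160 160 160]
240 [191 158 158 156 157 157 158 159 159 158 161 159 160 159 211 226 152 142
 226 227 200 173  72  50  53  51  51  50  55 160 160 160 159 159 162 219
 172 200 222 223 221 132 103 102 102 103 102 103 103 102 104 103 103 103
 102 101 102 101 102 102 101 103 102 101]
246 [201 159 159 158 158 158 159 159 160 160 159 159 159 157 192 227 155 159
 225 223 184 145  53  53  52  52  52  50  51 156 160 160 160 161 160 210
 223 223 223 224 221 109 103 103 103 101 105 131 140 125  93 103 102 102
 102 103 100 102 102 101 102 102 102 102]
```

Call:
move_arm --increments '[[[0,-1,0,0,0,0,0],[0,-2,0,0,0,0,0],[0,-3,0,0,0,0,0],[0,-3,0,0,0,0,0]]]'

```text
t: 8.05
ee_pos: [0.4616, 0.0528, 0.0321]
ee_rot: [0.992, -0.127, -0.001, 0.002]
ft_force: [-4.7, -22.1, 8.1]
width: -0.0001
finger_force: 11.2
```

```bash
python3 row.py w7
```

```text
(array([0.46159457, 0.05281203, 0.03210949]), array([ 9.91849587e-01, -1.27396087e-01, -9.60648227e-04,  1.92647788e-03])) [ -4.23351263 -21.6365332    8.02380528] 8.1
224 [159 158 159 158 159 159 159 159 158 159 158 158 157 204 226 226 226 227
 204 175 169 158 158 158 158 158 158 158 159 158 157 158 158 158 157 158
 159 158 176 224 177 158 159 159 159 159 159 158 159 159 159 159 160 158
 160 159 160 159 160 159 159 159 161 160]
240 [192 158 159 157 157 157 158 159 159 158 160 160 160 159 202 227 154 142
 227 227 201 175  85  51  50  51  50  49  49 152 160 160 160 160 160 160
 159 190 223 223 223 138 103 103 103 103 104 103 102 102 103 102 104 103
 103 102 101 102 103 103 102 101 103 101]
246 [202 158 158 157 158 158 159 160 159 160 160 160 160 158 186 228 159 154
 223 224 190 159  50  52  50  52  49  48  48 153 160 159 159 160 159 200
 223 223 224 224 224 124 103 102 103 102 100 130 144 125  88 102 103 102
 103 102 101 102 101 102 102 101 103 102]
```

Call:
move_arm --increments '[[[0,5,0,0,0,0,0],[0,12,0,0,0,0,0],[0,12,-20,0,0,0,0],[0,12,-50,0,0,0,0],[0,25,-80,0,0,0,0],[0,25,-80,0,0,0,0]]]'

```text
t: 8.85
ee_pos: [0.4572, 0.031, 0.114]
ee_rot: [0.992, -0.127, 0.002, -0.0]
ft_force: [0.0, -0.1, -0.0]
width: -0.0
finger_force: 0.0
```

```bash
python3 - <<'E'
from h import *
p,im=snap("wrist","w8");o=observe();print(p,o["ft_force"],o["t"])
z=cv2.resize(im[120:300,130:350],None,fx=3.3,fy=3.3,interpolation=2);cv2.imwrite("pics/w8z.png",z)
E
```

```text
(array([0.45717185, 0.03097472, 0.11400266]), array([ 9.91946879e-01, -1.26643671e-01,  1.66119390e-03, -9.85611531e-05])) [-0.08030355 -0.21859953 -0.38532963] 8.9
```

View pics/w8z.png

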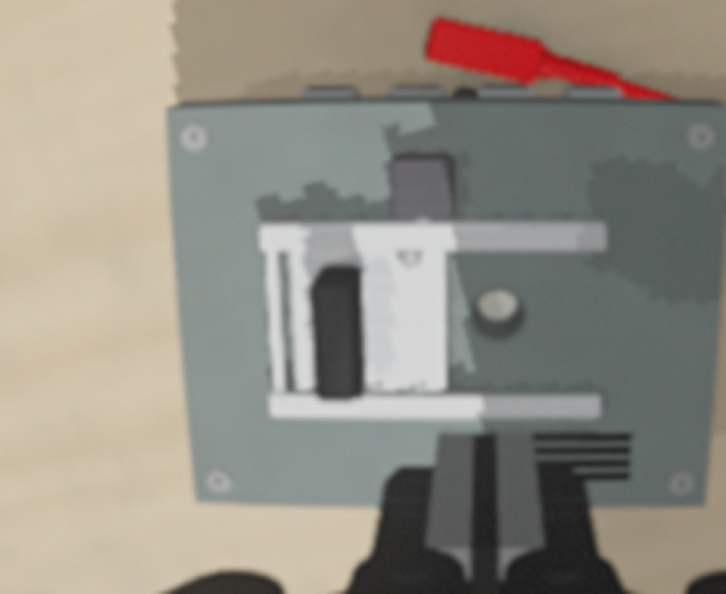

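The hole with the light button is open at zoom (498,310), the plate covers 293..448 and the tab is at (338,330). I'll measure whether it is fully home relative to the start, and locate the well.

```bash
cat > loc.py <<'E'
from h import *
c=np.array([.45745,.03865]);a=np.radians(-14.6);ex=np.array([np.cos(a),np.sin(a)]);ey=np.array([-ex[1],ex[0]])
loc=lambda P:(((P[:2]-c)@ex*1e3).round(1),((P[:2]-c)@ey*1e3).round(1))
E
python3 - <<'E'
from loc import *
p8=(np.array([.45717,.03097,.1140]),[.99195,-.12664,.00166,-.0001])
p2=(np.array([.44942,.00737,.10127]),[.99215,-.12507,.0004,0])
f=lambda u,v,z:onz("wrist",130+u/3.3,120+v/3.3,z,p8)
for n,u,v,z in[("c1",167,107,.04),("c2",727,104,.04),("c3",195,503,.04),("c4",707,505,.04),("plate-y",448,310,.044),("plate+y",293,310,.044),("tab+y",316,275,.061),("tab-y",361,275,.061),("dimple",410,257,.044),("railend",606,237,.046),("rail+y",260,237,.046),("crossbar in",283,330,.046),("housing L",391,160,.047),("housingR",453,160,.047),("button",498,306,.027),("hole",499,312,.04)]:
    P=f(u,v,z);print(n,P,loc(P))
print("before")
for n,u,v,z in[("plate-y",271,218,.044),("plate+y",222,225,.044),("tab-y",244,215,.061),("railend",280,193,.046),("rail+y",173,193,.046),("dimple",259,200,.044)]: print(n,loc(onz("wrist",u,v,z,p2)))
E
```

```text
c1 [0.5217 0.0891 0.04  ] (np.float64(49.5), np.float64(65.0))
c2 [ 0.4896 -0.0352  0.04  ] (np.float64(49.7), np.float64(-63.4))
c3 [0.425  0.1151 0.04  ] (np.float64(-50.7), np.float64(65.8))
c4 [ 0.3922 -0.0111  0.04  ] (np.float64(-50.6), np.float64(-64.6))
plate-y [0.4595 0.0383 0.044 ] (np.float64(2.1), np.float64(0.2))
plate+y [0.4685 0.0732 0.044 ] (np.float64(2.0), np.float64(36.2))
tab+y [0.4786 0.0617 0.061 ] (np.float64(14.7), np.float64(27.6))
tab-y [0.4762 0.0524 0.061 ] (np.float64(14.7), np.float64(18.0))
dimple [0.4737 0.0434 0.044 ] (np.float64(14.5), np.float64(8.7))
railend [ 0.4676 -0.0007  0.046 ] (np.float64(19.7), np.float64(-35.5))
rail+y [0.4874 0.075  0.046 ] (np.float64(19.8), np.float64(42.7))
crossbar in [0.4649 0.0765 0.046 ] (np.float64(-2.3), np.float64(38.5))
housing L [0.4966 0.0412 0.047 ] (np.float64(37.2), np.float64(12.3))
housingR [0.4931 0.0281 0.047 ] (np.float64(37.2), np.float64(-1.2))
button [0.4527 0.028  0.027 ] (np.float64(-1.9), np.float64(-11.5))
hole [0.4549 0.0273 0.04  ] (np.float64(0.4), np.float64(-11.6))
before
plate-y (np.float64(1.0), np.float64(-28.8))
plate+y (np.float64(-4.6), np.float64(7.0))
tab-y (np.float64(8.2), np.float64(-11.1))
railend (np.float64(19.9), np.float64(-35.2))
rail+y (np.float64(20.1), np.float64(42.1))
dimple (np.float64(14.3), np.float64(-20.3))
```

Call:
move_arm --increments '[[[0,0,-55,0,0,0,0],[10,30,-105,0,0,0,0],[25,80,-140,0,0,0,0.5],[40,135,-150,0,0,0,1],[55,190,-156,0,0,0,1],[70,245,-156,0,0,0,1],[85,300,-156,0,0,0,1],[100,350,-156,0,0,0,1]]]'

```text
t: 9.9
ee_pos: [0.4652, -0.334, 0.267]
ee_rot: [0.992, -0.126, -0.001, -0.0]
ft_force: [2.3, 1.0, 1.1]
width: 0.0858
finger_force: 0.0
```

Call:
move_arm --increments '[[[15,50,0,0,0,0,1],[19,65,0,0,0,0,1],[19,65,0,0,0,0,1]]]'

```text
t: 10.28
ee_pos: [0.4675, -0.3999, 0.2669]
ee_rot: [0.992, -0.126, -0.001, -0.001]
ft_force: [0.8, 0.7, -0.6]
width: 0.0852
finger_force: 0.0
```

```bash
python3 - <<'E'
from loc import *
p,im=snap("wrist","w9");o=observe();print(p,o["joints"],o["ft_force"],o["t"],o["width"])
h=cv2.cvtColor(im,cv2.COLOR_BGR2HSV)
m=cv2.inRange(h,(22,140,90),(34,255,255))
n,l,s,ce=cv2.connectedComponentsWithStats(m)
for i in range(1,n):
    if s[i,4]>60:
        ys,xs=np.where(l==i);print(s[i],ce[i],cv2.minAreaRect(np.c_[xs,ys].astype(np.float32)))
# plywood
m=cv2.inRange(h,(10,60,120),(22,160,255));
n,l,s,ce=cv2.connectedComponentsWithStats(m)
for i in range(1,n):
    if 200<s[i,4]<20000: print("ply",s[i],ce[i])
pp,si=snap("side","s9");h=cv2.cvtColor(si,cv2.COLOR_BGR2HSV);m=cv2.inRange(h,(22,140,90),(34,255,255));n,l,s,ce=cv2.connectedComponentsWithStats(m)
for i in range(1,n):
    if s[i,4]>60: print("side",s[i],ce[i])
E
```

```text
(array([ 0.46748025, -0.39994463,  0.26688815]), array([ 9.91974750e-01, -1.26432413e-01, -7.70030677e-04, -5.89967636e-04])) [ 0.80108538  0.35934943 -0.19010961  1.56270984  0.0700063   1.22764515
 -1.2237698 ] [-0.54568181  1.62267065 -0.00256731] 10.325 0.08541678603217281
[509  24   9  38 223] [513.1838565   42.39461883] ((513.1721801757812, 42.60655975341797), (6.6091084480285645, 37.21018981933594), 5.19442892074585)
[262 183  18  33 436] [271.28899083 199.9059633 ] ((270.5, 199.0), (32.0, 17.0), 90.0)
ply [ 49  46 330 117 746] [222.38739946  91.4155496 ]
ply [236 124  54  32 636] [261.66194969 138.11163522]
ply [372 141  17  22 205] [379.56585366 148.95121951]
ply [ 213  157   99   61 2652] [271.54713424 183.04600302]
ply [185 186 375 103 651] [361.25038402 244.07219662]
side [308 240   9  36 209] [311.70334928 258.26794258]
side [552 320   8  30  64] [555.8125  334.28125]
```

```bash
python3 - <<'E'
from loc import *
p=(np.array([.46748,-.39994,.26689]),np.array([.991975,-.126432,-.00077,-.00059]))
for n,u,v,z in[("top far edge",271,215.5,.179),("base",271,183,.094)]: print(n,onz("wrist",u,v,z,p))
print("side top",onz("side",312.5,240,.179),"side base",onz("side",311.5,276,.094))
print("tri",tri([ray("wrist",271,199,p),ray("side",312,258)]))
im=cv2.imread("pics/w9.png");h=cv2.cvtColor(im,cv2.COLOR_BGR2HSV)
m=cv2.inRange(h,(10,60,120),(22,160,255));n,l,s,ce=cv2.connectedComponentsWithStats(m)
for i in range(1,n):
    if s[i,4]==2652:
        ys,xs=np.where(l==i);P=np.array([onz("wrist",x,y,.094,p)[:2] for x,y in zip(xs,ys)])*1e3
        r=cv2.minAreaRect(P.astype(np.float32));print("shelf mm",r,cv2.boxPoints(r))
m=cv2.inRange(h,(22,140,90),(34,255,255))[178:222,255:290]
for r in m[::2]: print(''.join('#' if x else '.' for x in r))
E
```

```text
top far edge [ 0.4621 -0.3943  0.179 ]
base [ 0.4726 -0.3955  0.094 ]
side top [ 0.4703 -0.3933  0.179 ] side base [ 0.4699 -0.4013  0.094 ]
tri [ 0.46805605 -0.39601128  0.13816068]
shelf mm ((467.6405944824219, -385.42840576171875), (62.743595123291016, 100.27967834472656), 12.174582481384277) [[ 426.40033 -343.03226]
 [ 447.5484  -441.0566 ]
 [ 508.88086 -427.82455]
 [ 487.7328  -329.8002 ]]
...................................
...................................
...................................
..............########.............
............###########............
............###########............
...........#############...........
...........#############...........
..........##############...........
..........##############...........
..........##############...........
..........#############............
.........###############...........
........#################..........
.......##################..........
........#################..........
........#################..........
.........##############............
............########...............
...................................
...................................
...................................
```

```bash
python3 - <<'E'
from loc import *
p=(np.array([.46748,-.39994,.26689]),np.array([.991975,-.126432,-.00077,-.00059]))
im=cv2.imread("pics/w9.png");h=cv2.cvtColor(im,cv2.COLOR_BGR2HSV)
c=get_calibration("wrist");K=np.array(c["K"]);T=np.array(c["T_tool_cam"]);Rw=R.from_quat(p[1])
def proj(P):
    q=T[:3,:3].T@(Rw.inv().apply(P-p[0])-T[:3,3]);th=np.arctan2(np.hypot(q[0],q[1]),q[2]);f=K[0,0]*th/np.hypot(q[0],q[1])
    return int(round(K[0,2]+f*q[0])),int(round(K[1,2]+f*q[1]))
# ortho map at z=.094, rows x from .52 down, cols y from -.33 to -.46 (view from above)
for x in np.arange(.525,.415,-.004):
    s=''
    for y in np.arange(-.33,-.47,-.003):
        u,v=proj(np.array([x,y,.094]));H,S,V=h[v,u]
        s+='#' if 22<H<34 and S>140 else chr(97+min(25,int(S)//10)) if V>150 else '.'
    print(f"{x:.3f}",s)
E
```

```text
0.525 fffffffffffffff.gggffgff..fffff.gffffffffffeeff
0.521 fffffffffffffff......g..........gffffffffffffee
0.517 fffffffffffffffffgggggfg....g.g.gffffffffeeeeei
0.513 fffffffffffffff.fgg..gff.g...ffffffffeeeeeeee.w
0.509 effffffeffffffffff....gffff......fffffffffffffj
0.505 eefffffeeeefef....................ffffeeeefeeee
0.501 eefffffefeeeff....................eeeeeeeeeeeee
0.497 fffffffefffeff..j.k...............ffeeffeffeeee
0.493 fffffffffffgj...kkjjjjk.jjjjjjjk..fffffffffefee
0.489 eefffffffffijjjjjjjjkk..kjjjjjjkk.gffffffffffff
0.485 eefffffffffeejjjjjjjkkkkkjjjjjjjjjgffffffffffff
0.481 eeefeeeeeffdajjjjjjjkkkkkjjjjjjjffgffffffffffff
0.477 mmgeeeeeeffjjjjjjjjjk...kjjjjjjjcegfffffffffffe
0.473 efkkpmnhffgjjjjjjjjjl...kjkjjjjjjjgffffffffffff
0.469 eeeeeefkkomjjjjjjjjk.###.jjjjkjjjjfffffffffffff
0.465 feeeeeeeeegjjjjjjjj.###.mjjkkjjjjjeeffeffefffee
0.461 ....eeefeehdhjjjjjk...##kjjjjjjjjjeeeeeeeeeeeee
0.457 eeee....fehbdjjjjj.##...jjjjjjjgdjnnjfgeeeeeeee
0.453 eeeeeeeee.jjjjjjj######mjjjjjjjhahefeflkpqrmjmk
0.449 eeeeeeeeeeghihijk######kjjjjjjjjjheeeeeeeeeeege
0.445 ffffeefeeeeeffeeg######fffgfghgghfeeeeeeeeeeeee
0.441 ffffffffffffffefem####m...eeeeeeeeeef..fff.....
0.437 fffffffffefffffffefjleeee....efffff............
0.433 fffffffffffffffffffeefeeeeeeff............tuutu
0.429 ffffffffffffffffffffffeeeeeeeeeefef.d.d...mtrkm
0.425 fffffffffffffffffffffffefeeeeeeeeeeedccccdj.s..
0.421 ffffffffffffffffffffffffffffffffeeeefeeeegqsuuu
0.417 fffeffffefeeefeeeeeefffffeeeffffffeeffeeffffikr
```

The numeric map puts the shelf centre at about (0.470, −0.396) with yaw about −2°. The handle axis is at (0.469, −0.396), so the two agree. Descending and gripping.

Call:
move_arm --increments '[[[0.5,-4,15,0,0,-6,1],[0.5,-4,45,0,0,-12.5,1],[0.5,-4,80,0,0,-12.5,1],[0.5,-4,115,0,0,-12.5,1],[0.5,-4,140,0,0,-12.5,1],[0.5,-4,150,0,0,-12.5,1],[0.5,-4,150,0,0,-12.5,1]]]'

```text
t: 11.25
ee_pos: [0.4693, -0.3955, 0.1185]
ee_rot: [1.0, -0.017, -0.0, -0.0]
ft_force: [0.2, 0.2, 0.9]
width: 0.0853
finger_force: 0.0
```

```bash
cat > hand.py <<'E'
from loc import *
import sys
p,im=snap("wrist",sys.argv[1]);o=observe();print(p,o["ft_force"],o["t"],o["width"],o["finger_force"])
h=cv2.cvtColor(im,cv2.COLOR_BGR2HSV);m=cv2.inRange(h,(22,140,60),(34,255,255))
n,l,s,ce=cv2.connectedComponentsWithStats(m)
for i in range(1,n):
    if s[i,4]>60: print(s[i],ce[i])
h=cv2.cvtColor(im,6);print(h[250,180:380:5],h[280,180:380:5])
E
python3 hand.py w10
```

```text
(array([ 0.46932444, -0.3955157 ,  0.11854621]), array([ 9.99856795e-01, -1.69223278e-02, -3.61647546e-05, -1.49345518e-04])) [0.18701349 0.32759139 0.72638408] 11.3 0.08564242295528515 0.0
[ 263  230   28   51 1120] [276.32767857 256.41696429]
[ 259  282   36   44 1220] [276.1647541  303.63442623]
[169 170 168 166 165 164 159 161 160 155 151 158 158 158 151 150 154  72
  78  82  84  84 141 155 148 146 146 146 145 141 149 155 153 162 147 127
 118 116 111 103] [ 43 160 167 170 170 170 170 170 169 171 171 171 172 172 172 170 170  81
  87  90  94  89 167 168 168 169 168 169 171 171 170 170 170 168 167 168
 146 104  48  29]
```

```bash
python3 - <<'E'
from loc import *
p=(np.array([.46932,-.39552,.11855]),np.array([.999857,-.016922,0,-.00015]))
for u,v,z in((277,326,.179),(277,230,.094),(259,315,.179),(295,315,.179)): print(totool(onz("wrist",u,v,z,p),p))
E
```

```text
[ -7.8   0.8 -60.5]
[ 3.   0.9 24.5]
[ -2.5  -6.2 -60.4]
[ -2.6   7.9 -60.5]
```

Call:
move_arm --increments '[[[0,0,0,0,0,0,0],[0,0,0,0,0,0,0],[0,0,0,0,0,0,0],[0,0,0,0,0,0,0],[0,0,0,0,0,0,0],[0,0,0,0,0,0,0],[0,0,0,0,0,0,0],[0,0,0,0,0,0,0]]]' --grip_force 60

```text
t: 12.3
ee_pos: [0.469, -0.3963, 0.1184]
ee_rot: [1.0, -0.017, 0.0, 0.0]
ft_force: [-0.7, 0.4, 4.3]
width: 0.0138
finger_force: 58.4
```

```bash
python3 hand.py w11
```

```text
(array([ 0.46904066, -0.39631437,  0.11840547]), array([ 9.99848225e-01, -1.74220247e-02,  2.48388846e-05,  1.42309855e-05])) [-1.02449531  0.48584496  4.19582068] 12.35 0.01374860159620158 58.43173563480377
[ 262  230   30   51 1182] [276.35871404 256.37055838]
[ 259  281   36   44 1286] [276.47433904 302.32503888]
[181 181 180 177 176 175 170 171 168 169 163 169 169 169 142 143 137  77
  80  86  88  89 132 131 134 148 166 162 143 153 163 166 164 175 137 137
 128 125 118 109] [176 176 178 181 181 180 180 180 179 176  46  43  50  83  83  48  34  87
  91  90  98  95 149  35  79  81  83  37  37  53 181 180 180 179 177 179
 156 110  95  95]
```

Call:
move_arm --increments '[[[0,0,-10,0,0,0,0],[0,0,-30,0,0,0,0],[0,0,-50,0,0,0,0],[0,0,-75,0,0,0,0],[0,0,-100,0,0,0,0],[0,0,-115,0,0,0,0],[0,0,-115,0,0,0,0]]]'

```text
t: 13.22
ee_pos: [0.4693, -0.3965, 0.2341]
ee_rot: [1.0, -0.017, 0.001, 0.0]
ft_force: [0.2, 0.1, -0.3]
width: 0.014
finger_force: 58.4
```

```bash
python3 hand.py w12; python3 - <<'E'
from loc import *
for n in("side","scene"):
    p,im=snap(n,n+"12");h=cv2.cvtColor(im,cv2.COLOR_BGR2HSV);m=cv2.inRange(h,(22,140,60),(34,255,255))
    k,l,s,ce=cv2.connectedComponentsWithStats(m)
    for i in range(1,k):
        if s[i,4]>20: print(n,s[i],ce[i].round(1))
E
```

```text
(array([ 0.46930977, -0.39649349,  0.23411484]), array([ 9.99847863e-01, -1.74286592e-02,  5.44602697e-04,  4.42111938e-04])) [-0.30115263 -0.63467509 -0.52051012] 13.275 0.013426111074659646 58.358418345451355
[537  82  16  38 240] [544.79166667 100.57916667]
[ 262  230   30   51 1162] [276.33562823 256.6626506 ]
[ 259  281   37   43 1296] [276.56635802 302.25925926]
[191 189 188 189 190 190 190 189 191 192 194 194 195 195 165 167 162  82
  89  92  95  94 155 162 164 174 192 191 190 188 189 188 189 189 188 189
 190 190 189 187] [101 106 111 118 111 105 121 124 123 135  46  45  52  87  87  51  37  84
  96  95 101 103 104  39  84  87  86  42  43  52 139 142 138 137 137 138
 135 133 138 135]
side [311 211   9  20 131] [314.6 220.5]
side [552 320   8  31  65] [555.9 334.4]
scene [338 172   5   8  22] [339.5 175.4]
scene [337 181   8  33 162] [339.9 199.9]
scene [522 233  38  52 190] [537.6 262.7]
scene [544 239  16  11  44] [552.1 243.3]
scene [541 368  19  11 133] [551.3 373.4]
scene [531 373  10   9  68] [535.6 376.9]
```

Call:
move_arm --increments '[[[-2,-30,0,0,0,0,0],[-5,-80,0,0,0,0,0],[-9,-135,0,0,0,0,0],[-13,-190,0,0,0,0,0],[-17,-245,0,0,0,0,0],[-21,-300,0,0,0,0,0],[-25,-350,0,0,0,0,0],[-28,-390,0,0,0,0,0]]]'

```text
t: 14.38
ee_pos: [0.4539, -0.0036, 0.2328]
ee_rot: [1.0, -0.017, -0.0, -0.0]
ft_force: [0.6, -0.2, -0.5]
width: 0.0136
finger_force: 58.4
```

Call:
move_arm --increments '[[[-1,-20,0,0,0,0,0],[-1.5,-33,10,0,0,0,0],[-1.5,-33,25,0,0,0,0],[-1.5,-33,40,0,0,0,0],[-1.5,-33,45,0,0,0,0],[-1.5,-33,45,0,0,0,0]]]'

```text
t: 15.12
ee_pos: [0.4541, 0.0271, 0.188]
ee_rot: [1.0, -0.018, -0.0, -0.0]
ft_force: [-0.3, 0.8, 0.5]
width: 0.0139
finger_force: 58.4
```

```bash
python3 - <<'E'
from loc import *
p,im=snap("wrist","w13");o=observe();print(p,o["ft_force"],o["t"],o["width"])
g=cv2.cvtColor(im,6)
for r in range(150,236,3): print(r,g[r,244:310:2])
c=get_calibration("wrist");K=np.array(c["K"]);T=np.array(c["T_tool_cam"])
def pt(P):
    q=T[:3,:3].T@(np.array(P)/1e3-T[:3,3]);th=np.arctan2(np.hypot(q[0],q[1]),q[2]);return K[0,2]+K[0,0]*th*q[0]/np.hypot(*q[:2]),K[1,2]+K[0,0]*th*q[1]/np.hypot(*q[:2])
print("tip exp",pt([0,0,110.4]),"shaft top",pt([0,0,24.4]),"hole",pt(totool([.4547,.0272,.04],p)),"button",pt(totool([.4547,.0272,.027],p)))
E
```

```text
(array([0.45412601, 0.02711899, 0.18797322]), array([ 9.99843239e-01, -1.77008802e-02, -4.13319901e-04, -7.23826746e-05])) [-0.82224668 -0.32025214  0.71728332] 15.175 0.013912221350931701
150 [146 146 146 145 145 145 142 122  93  86  82  85  90  93  99 106 108 106
 106 106 105 106 106 106 106 106 106 104 105 104 103 104 104]
153 [140 147 146 145 146 146 139 100 102 104 102  96  74  73  75  91  99 106
 106 106 105 105 105 106 107 107 106 105 104 105 104 103 104]
156 [111 123 124 129 145 146 138 102 104 104 104  98  77  75  77  97 104 106
 107 106 106 106 105 105 107 107 106 105 107 105 103 103 103]
159 [108 107 107 110 121 122 115 103 106 105  99  78  77  75  81  98 105 105
 105 106 105 106 105 106 106 106 106 106 105 103 104 104 104]
162 [156 142 140 118 109 106  93 104 106 107 100  77  76  74  89  99 106 106
 106 106 106 106 106 106 105 107 106 106 106 106 104 104 105]
165 [165 179 213 215 213 207 200 180 164 155 136  94  81  79  98 106 106 106
 106 105 106 106 106 106 107 106 106 105 106 105 106 106 105]
168 [166 179 210 213 213 213 214 214 215 215 215 184 163 161 149 137 125 109

[... 2702 characters left out ...]

228 [148 148 147 147 148 148 148 148 148 140 107 106 107  77  61  93 102 102
  77  66  63  57  55  60  56  64  62  64  93 106 105 105 105]
231 [147 147 148 148 148 149 149 147 147 140 106 107 101  83  90  92  93  96
  92  81  63  58  56  55  66  67  65  70 102 106 105 104 104]
234 [185 177 169 154 146 147 147 146 146 139 106  98  90  88  90  90  93  94
  94  95  95  84  59  62  62  62  63  82 103 104 104 103 104]
tip exp (np.float64(275.8953652943752), np.float64(200.9786895967671)) shaft top (np.float64(275.536023224972), np.float64(234.58528589821157)) hole (np.float64(275.89354937144685), np.float64(191.0356258852728)) button (np.float64(275.9268934247299), np.float64(188.3330346443371))
```

Call:
move_arm --increments '[[[1.4,-1.2,10,0,0,0,0],[1.4,-1.2,20,0,0,0,0],[1.4,-1.2,29,0,0,0,0],[1.4,-1.2,29,0,0,0,0]]]'

```text
t: 15.68
ee_pos: [0.4553, 0.0286, 0.1585]
ee_rot: [1.0, -0.017, -0.001, -0.0]
ft_force: [-0.3, -0.6, -0.4]
width: 0.0136
finger_force: 58.4
```

```bash
python3 - <<'E'
from loc import *
p,im=snap("wrist","w14");o=observe();print(p,o["ft_force"],o["t"],o["width"])
g=cv2.cvtColor(im,6)
for r in range(180,232,2): print(r,g[r,256:298:2])
c=get_calibration("wrist");K=np.array(c["K"]);T=np.array(c["T_tool_cam"])
def pt(P):
    q=T[:3,:3].T@(np.array(P)/1e3-T[:3,3]);th=np.arctan2(np.hypot(q[0],q[1]),q[2]);return K[0,2]+K[0,0]*th*q[0]/np.hypot(*q[:2]),K[1,2]+K[0,0]*th*q[1]/np.hypot(*q[:2])
print("tip exp",pt([0,0,110.4]),"hole",pt(totool([.4547,.0272,.04],p)),pt(totool([.4551,.0279,.04],p)))
E
```

```text
(array([0.45525217, 0.02863855, 0.15854288]), array([ 9.99849150e-01, -1.73541755e-02, -7.08359023e-04, -8.54472124e-05])) [-0.7402214   0.04570328  0.13648874] 15.725 0.013907695539661924
180 [180 190 179 205 210 205 169 168 148 157 160 161 162 162 162 162 163 164
 163 161 159]
182 [206 198 204 211 212 199 129 101 107 115 123 135 143 151 158 160 162 163
 162 162 163]
184 [212 212 211 211 212 185 132 104 104 105 104 104 104 111 119 128 139 147
 155 159 161]
186 [212 211 211 211 212 165 130 104 105 104 104 105 105 104 104 104 105 109
 115 122 134]
188 [212 211 212 212 209 155 132 104 105 104 105 105 104 105 104 105 106 105
 103 103 103]
190 [211 211 211 213 202 139 132 104 103 104 104 103 104 105 105 104 105 104
 105 104 103]
192 [211 212 211 212 196 135 138 109 102 103 105 108 103 102 104 104 104 103
 104 103 103]
194 [211 211 212 212 176 138 140 114 109 136 146 156 139 104 104 104 104 104
 105 103 103]
196 [211 211 211 211 161 138 118  98 127 150 150 163 159 104  99 103 101  99
  98  98  98]
198 [211 212 212 206 148 141 116  85 116 148 148 161 155  92  90  94  93  92
  92  92  92]
2
[... 960 characters left out ...]
7 103 102  96  95  99 103
 102 102 101]
222 [194 203 208 210 212 178 160 162 161 122 106 113 144 141 131 118 108 101
  94  93  93]
224 [148 156 164 178 189 164 152 159 159 121 106 113 155 162 160 157 154 147
 138 127 114]
226 [144 144 145 145 143 124 114 119 128 110 107 112 151 160 161 161 160 160
 161 159 158]
228 [146 145 145 146 139 106 104 104 102  97  99 102 118 134 141 149 156 158
 160 161 159]
230 [147 146 145 146 140 106 105 100  93  95  92  92  96 101 105 108 113 121
 135 142 144]
tip exp (np.float64(275.8952762072385), np.float64(200.97838109808748)) hole (np.float64(277.5819767697673), np.float64(199.11294725454056)) (np.float64(276.80593226342125), np.float64(198.79001271380955))
```

Call:
move_arm --increments '[[[0,-0.5,5,0,0,0,0],[0,-0.5,10,0,0,0,0],[0,-0.5,14,0,0,0,0],[0,-0.5,18,0,0,0,0],[0,-0.5,18,0,0,0,0]]]'

```text
t: 16.35
ee_pos: [0.4556, 0.0291, 0.141]
ee_rot: [1.0, -0.017, -0.0, -0.0]
ft_force: [0.3, -0.2, -0.6]
width: 0.0142
finger_force: 58.4
```

Call:
move_arm --increments '[[[0,0,2,0,0,0,0],[0,0,4,0,0,0,0],[0,0,5,0,0,0,0],[0,0,5,0,0,0,0]]]'

```text
t: 16.85
ee_pos: [0.4558, 0.0292, 0.1363]
ee_rot: [1.0, -0.017, -0.0, -0.0]
ft_force: [0.1, -0.2, 0.1]
width: 0.014
finger_force: 58.4
```

Call:
move_arm --increments '[[[0,0,1,0,0,0,0],[0,0,2,0,0,0,0],[0,0,2,0,0,0,0]]]'

```text
t: 17.23
ee_pos: [0.4558, 0.0292, 0.1343]
ee_rot: [1.0, -0.017, 0.0, -0.0]
ft_force: [0.7, -0.4, 2.5]
width: 0.014
finger_force: 58.5
```

Call:
move_arm --increments '[[[0,0,1.5,0,0,0,0],[0,0,3,0,0,0,0],[0,0,3,0,0,0,0]]]'

```text
t: 17.6
ee_pos: [0.4558, 0.0291, 0.1313]
ee_rot: [1.0, -0.017, 0.0, -0.0]
ft_force: [-1.2, 0.1, 5.5]
width: 0.0135
finger_force: 59.1
```

Call:
move_arm --increments '[[[0,0,1,0,0,0,0],[0,0,2,0,0,0,0],[0,0,2,0,0,0,0]]]'

```text
t: 17.98
ee_pos: [0.457, 0.0293, 0.1305]
ee_rot: [1.0, -0.017, 0.001, 0.0]
ft_force: [-1.7, -1.4, 24.3]
width: 0.0136
finger_force: 61.6
```

Call:
move_arm --increments '[[[0,0,-0.4,0,0,0,0],[0,0,-0.4,0,0,0,0],[0,0,-0.4,0,0,0,0],[0,0,-0.4,0,0,0,0],[0,0,-0.4,0,0,0,0],[0,0,-0.4,0,0,0,0],[0,0,-0.4,0,0,0,0],[0,0,-0.4,0,0,0,0]]]'

```text
t: 18.98
ee_pos: [0.4568, 0.0293, 0.1307]
ee_rot: [1.0, -0.017, 0.001, 0.0]
ft_force: [-0.5, -0.1, 19.1]
width: 0.0138
finger_force: 60.9
```

```bash
python3 - <<'E'
from loc import *
p,im=snap("wrist","w15");o=observe();print(p,o["ft_force"],o["t"],o["width"])
g=cv2.cvtColor(im,6)
for r in range(192,230,3): print(r,g[r,200:300:3])
c=get_calibration("wrist");K=np.array(c["K"]);T=np.array(c["T_tool_cam"])
def pt(P):
    q=T[:3,:3].T@(np.array(P)/1e3-T[:3,3]);th=np.arctan2(np.hypot(q[0],q[1]),q[2]);return np.round([K[0,2]+K[0,0]*th*q[0]/np.hypot(*q[:2]),K[1,2]+K[0,0]*th*q[1]/np.hypot(*q[:2])],1)
w=lambda x,y,z:pt(totool([*(np.array([.45765,.0392])+x/1e3*ex+y/1e3*ey),z],p))
print("plate-y",w(8,0,.044),w(0,0,.044),"plate+y",w(8,36,.044),w(0,36,.044),"well",w(0,-12,.04))
E
```

```text
(array([0.45681606, 0.0292616 , 0.13067936]), array([ 9.99848092e-01, -1.73919069e-02,  1.14613586e-03,  2.76689201e-06])) [-1.18612792 -0.42345019 19.6365048 ] 19.025 0.013778229778318276
192 [144 145 146 145 144 204 155 185 208 142  60  62  58  53 132 203 202 210
 211 208 211 211 185 141 114 104 110 118 136 148 158 161 162 162]
195 [144 146 146 146 133 210 141 195 208 122  64  63  62  55 167 202 201 207
 211 211 212 212 158 131 112 105 104 104 104 104 106 113 127 142]
198 [144 145 146 147 147 209 128 206 208 100  65  65  62  53 188 201 203 208
 211 211 211 212 139 115 105 105 104 103 104 105 106 104 104 102]
201 [144 144 145 146 170 200 147 211 197  87  64  61  63  64 198 202 204 212
 211 212 212 208 134 126 104 102 101 103 103 104 105 103 103 103]
204 [144 144 146 145 176 190 147 211 206  70  64  63  61  94 201 201 203 211
 211 211 211 197 141 137  93  92  99  90 100 103 104 102 103 103]
207 [145 145 146 143 200 167 169 212 194  63  65  67  62 132 204 204 208 211
 211 211 212 171 142 135  90 100 105  99  84  99  99  98  95  93]
210 [146 145 146 133 204 144 186 212 174  61  65  65 
[... 338 characters left out ...]
 103 105  89 101 102 102 103 103 101]
219 [144 145 145 190 190 146 181 182  75  65  69  68  98 210 207 210 211 211
 211 211 190 137 144 105 106 103 109 103 104 103 103 103 101 102]
222 [144 144 145 212 212 212 208 203 130  79  71  62 117 176 207 212 212 212
 211 212 153 109 137 106 106 102 109 104 103 104 103 102 102 103]
225 [144 145 144 184 201 209 212 212 211 208 196 186 194 187 163 158 168 190
 208 213 117 104 110 107 106 102 108 105 103 103 102 103 102 102]
228 [145 144 144 145 144 148 160 179 193 207 210 212 212 212 212 210 204 190
 178 160 111  98  98  99 106 101 108 105 104 105 103 102 102 102]
plate-y [265.6 198.4] [263.4 207.8] plate+y [221.9 189. ] [220.1 198.5] well [278.  209.5]
```

```bash
python3 -c "
from rig import *
print(job_done())"
```

```text
the job is handed in; nothing more can be done
None
```

The job is handed in: the shutter is home and the hole is clear, and the gripped screwdriver is holding the reset button against its stop with about 19 N. I judged "fully down" from the force jump after about 5 mm of travel, because I couldn't see the button at that depth.

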